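Pack the pesto kit

ROBOT

A 7-joint arm with a two-finger parallel gripper is mounted at the origin on the work surface; the furniture and walls round the work are solid. World frame = base frame: x ahead of the robot, y to its left, z up, the work surface at z = 0. Lengths are in m, angles in rad, forces in N, time in s.
With the tool pointing down it reaches from about 0.35 to 0.9 m from the base axis. Payload 8.1 kg.
Tool frame: the origin (TCP) lies midway between the tips of the shut fingers; the grasp point (between the pads) lies 19 mm behind it; z points along the fingers, y is the line along which they close (so a half turn about z gives the same grasp; the last joint's range is limited). The gripper opens to 85 mm and grips with 20 to 120 N. Pads are 22 mm wide; open, the fingers measure 114 mm over their backs; the gripper's body (76 mm by 85 mm) begins 54 mm behind the grasp point. The pads swing forward as they close: fully open they stand 13 mm farther back than shut.
Start: joints at [1.193, 0.434, 0.025, 1.573, -0.012, 1.134, -0.075], TCP at [0.17, -0.602, 0.231] pointing down, gripper open.
Joint ranges: [-2.62, 2.62], [-0.44, 2.09], [-1.27, 1.32], [0.08, 2.57], [-1.32, 4.46], [0.12, 2], [-2.74, 2.74]. Speed limits (rad/s): [2.22, 2.22, 3.01, 3.01, 3.14, 3.14, 3.14].

INTERFACE

Orientations are given as a unit quaternion [w, x, y, z].
In Python, from bench import r, cams, claw gives the robot as it stands (r), with the cameras (cams) and the gripper (claw). Calls block until the motion is done:
- r.move_to(position, orientation): joint-space move of the TCP to a pose.
- r.line_to(position, orientation=None, max_speed=0.15, max_force=None): straight line of the TCP; orientation=None keeps the orientation; max_speed is the mean speed in m/s. With max_force (N) it stops when the force on the tool has changed by that much, and returns True; else False.
- r.move_joints(angles): joint-space move.
- claw.set_gripper(opening, grip_force=None): finger opening in m; grip_force is the grip in N (None keeps the last); returns when the fingers have stopped.
- r.pause(seconds).
- r.inverse_kinematics(position, orientation): joint angles nearest the present ones, or None.
- r.observe(): the state.
- cams.grab_frame(name): name is "scene" or "top" or "wrist"; returns a dict with "img" (400x640x3 uint8, red, green, blue), "camera_matrix" (3x3 intrinsics, pixels), "xyz" and "orientation" of the camera in the world. Camera axes: x right, y down, z forward; pixel columns grow to the right and rows downward; lengths in m; the calibration is good to about 2 mm. A picture is of the moment at which its call begins. There is no depth.
A pose or a line that the arm cannot do raises r.MotionError and nothing moves.
- r.hand_in(): hands the job in; it is judged then, once.
The state is a dict: "time_s": time; "joints": joint angles; "qvel": joint speeds; "effort": joint torques, N m; "tcp_pos": TCP position; "eef_rot": TCP orientation; "contact_force": force on the tool from outside, world axes, zero at the start; "wrist_torque": the same for the moment, N m; "opening": finger opening in m; "grip_force": force on a finger pad.
Only numpy, scipy, OpenCV 4.12 (cv2) and the standard library are available. Lean on these libraries where they do the work, as an engineer would, in place of code of your own. Each camera call takes 0.05 s, during which the arm holds its last target. There are 200 camera calls.

TASK

Pack the pesto kit. Stand the blue scoop upright in the cradle under the nut dispenser, slide the orange shutter fully open so that every walnut drops into the scoop, and slide it fully closed again; then stand the scoop with all its walnuts upright on the floor of the white box, and put every garlic bulb that lies on the table into the box too, at any time before the lid is shut. Last, swing the green lid over and press its tab down until the spring catch clicks; keep the salt shaker and the spice jar where they stand.

Things in the scene. Friction and masses are not known exactly. Their poses are not given: they have to be found in the camera images.
- dispenser: White nut dispenser, fixed. Origin under its base, straight below the outlet; front (-x) roughly to the robot, +y to the robot's left. Base 150 x 124 x 6 mm. Clear hopper 74 x 74 mm outside, centred on the origin, z = 86 to 221 mm, fixed cap to 243 mm; outlet 66 x 66 mm. Column behind (x = 69 to 87 mm, 215 mm tall). Underside of the shutter at z = 79.5 mm.
- cradle (a point): Where the middle of the scoop's underside belongs: on the dispenser's base plate (6 mm above the table), straight below the outlet, axes as the dispenser's. The scoop goes in from the front (along +x), between rails 16 mm high along both sides, 96 mm apart and flared at the front, up to a back stop with its face 48 mm behind this point.
- shutter (a joint): Orange shutter, m: 0 = fully closed (as at the start), 0.078 = fully open. It slides along the dispenser's +y with about 1.2 N of friction and stays where it is left. The walnuts in the hopper drop out when it is open.
- shutter_tab (a point): Grip point on the shutter's upright tab; it moves with the shutter. Tab 10 mm thick (dispenser's x), 28 mm long (y), z = 82 to 118 mm; this point is 105 mm above the table and, when closed, 106 mm to the +y side of the hopper's middle. Can be pinched from above across its thickness.
- scoop: Blue square scoop, loose, about 80 g: cup 88 x 88 mm, 55 mm high, walls 3 mm; a straight bar handle (14 mm wide, 20 mm tall, z = 33 to 53 mm) runs along its -x from the cup's wall (x = -44 mm) to x = -147 mm. Origin at the middle of the cup's underside, z up.
- scoop_grip (a point): Black grip zone of the scoop's handle: 107 mm along the scoop's -x from its origin, 43 mm above its underside. Pinch it from above across its 14 mm width (the scoop's y).
- kit_box: White box, fixed, 244 (its x) x 240 (its y) x 70 mm high, walls and floor 5 mm; origin at the middle of its underside. +x is the hinge side (roughly to the robot's left), +y faces roughly to the robot, -x is the catch side. A divider 27 mm high along y at x = -16 mm parts it: x = -117 to -18 mm suits the scoop, handle along y; x = -14 to 117 mm suits the garlic.
- lid_hinge (a point): Middle of the lid's hinge line, 70 mm above the table, at x = +122 mm of the box; the hinge runs along the box's y.
- lid (a joint): Green lid, rad: 0 = shut, 1.57 = upright, stop at 1.9; starts at 1.7 to 1.85. Plate 240 x 240 x 5 mm (from the hinge x along it); orange press tab 60 mm wide on the free edge. The stiff hinge (about 0.34 N m) stays where left. In the last 0.055 rad a spring catch resists: about 12 N on the tab pushes it past; it then stays below 0.012, otherwise above 0.025.
- lid_tab (a point): Top face of the lid's press tab, 253 mm from the hinge line, in the middle of the lid's width; with the lid shut it is 76.5 mm above the table.
- salt: Salt shaker with grey top, 44 x 44 x 90 mm, loose, standing; origin at the middle of its underside. Leave alone.
- spice_jar: Spice jar with yellow cap, 42 x 42 x 96 mm, loose, standing; origin at the middle of its underside. Leave alone.
- walnut0: Walnut, a brown ball 32 mm across, 12 g, loose; origin at its centre. At the start in the hopper. Two to four walnuts are there in a run; the others are absent (None).
- walnut1: Walnut, a brown ball 32 mm across, 12 g, loose; origin at its centre. At the start in the hopper. Two to four walnuts are there in a run; the others are absent (None).
- walnut2: Walnut, a brown ball 32 mm across, 12 g, loose; origin at its centre. At the start in the hopper. Two to four walnuts are there in a run; the others are absent (None).
- walnut3: Walnut, a brown ball 32 mm across, 12 g, loose; origin at its centre. At the start in the hopper. Two to four walnuts are there in a run; the others are absent (None).
- garlic: Garlic bulb, whitish, round, 56 mm across, 56 mm tall with its pointed tip, 30 to 45 g; origin at the middle of its underside, z towards the tip. One to three bulbs are there in a run; the others are absent (None).
- garlic_b: Garlic bulb, whitish, round, 54 mm across, 53 mm tall with its pointed tip, 30 to 45 g; origin at the middle of its underside, z towards the tip. One to three bulbs are there in a run; the others are absent (None).
- garlic_c: Garlic bulb, whitish, round, 61 mm across, 59 mm tall with its pointed tip, 30 to 45 g; origin at the middle of its underside, z towards the tip. One to three bulbs are there in a run; the others are absent (None).

How it is judged:
On the way, in this order (a step that is already met when the one before it is completed fails the run):
1. the empty scoop stands upright in the cradle under the closed shutter (horizontal distance between scoop and cradle below 0.012 m and z of scoop in the frame of cradle below 0.004 m and angle between scoop's own z axis and vertical below 0.08 rad and value of joint shutter below 0.006 m), for 0.2 s.
2. the shutter is slid open, the scoop still in the cradle (value of joint shutter above 0.07 m and horizontal distance between scoop and cradle below 0.014 m), for 0.1 s.
3. the shutter is fully closed again with every walnut in the scoop (value of joint shutter below 0.006 m and x of walnut0 in the frame of scoop between -0.045 and 0.045 m and y of walnut0 in the frame of scoop between -0.045 and 0.045 m and z of walnut0 in the frame of scoop between 0 and 0.075 m and x of walnut1 in the frame of scoop between -0.045 and 0.045 m and y of walnut1 in the frame of scoop between -0.045 and 0.045 m and z of walnut1 in the frame of scoop between 0 and 0.075 m and x of walnut2 in the frame of scoop between -0.045 and 0.045 m and y of walnut2 in the frame of scoop between -0.045 and 0.045 m and z of walnut2 in the frame of scoop between 0 and 0.075 m and x of walnut3 in the frame of scoop between -0.045 and 0.045 m and y of walnut3 in the frame of scoop between -0.045 and 0.045 m and z of walnut3 in the frame of scoop between 0 and 0.075 m), for 0.2 s.
4. the scoop with all its walnuts stands upright on the floor of the box (x of scoop in the frame of kit_box between -0.13 and 0.13 m and y of scoop in the frame of kit_box between -0.13 and 0.13 m and z of scoop in the frame of kit_box below 0.015 m and angle between scoop's own z axis and vertical below 0.12 rad and x of walnut0 in the frame of scoop between -0.045 and 0.045 m and y of walnut0 in the frame of scoop between -0.045 and 0.045 m and z of walnut0 in the frame of scoop between 0 and 0.075 m and x of walnut1 in the frame of scoop between -0.045 and 0.045 m and y of walnut1 in the frame of scoop between -0.045 and 0.045 m and z of walnut1 in the frame of scoop between 0 and 0.075 m and x of walnut2 in the frame of scoop between -0.045 and 0.045 m and y of walnut2 in the frame of scoop between -0.045 and 0.045 m and z of walnut2 in the frame of scoop between 0 and 0.075 m and x of walnut3 in the frame of scoop between -0.045 and 0.045 m and y of walnut3 in the frame of scoop between -0.045 and 0.045 m and z of walnut3 in the frame of scoop between 0 and 0.075 m), for 0.2 s.
5. the lid is pressed down past its catch (value of joint lid below 0.015 rad), for 0.2 s.
At the end, for the whole second after the job is handed in: Every walnut is in the scoop; the scoop stands upright (within 0.12 rad) on the box's floor; every garlic bulb is in the box; the lid is shut past its catch (below 0.015 rad); the shutter is closed (within 6 mm) (all of step 4 and x of garlic in the frame of kit_box between -0.13 and 0.13 m and y of garlic in the frame of kit_box between -0.13 and 0.13 m and z of each of garlic, garlic_b, garlic_c in the frame of kit_box below 0.07 m and x of garlic_b in the frame of kit_box between -0.13 and 0.13 m and y of garlic_b in the frame of kit_box between -0.13 and 0.13 m and x of garlic_c in the frame of kit_box between -0.13 and 0.13 m and y of garlic_c in the frame of kit_box between -0.13 and 0.13 m and value of joint shutter below 0.006 m and value of joint lid below 0.015 rad and linear speed of scoop below 0.02 m/s); the robot touches nothing.
It fails at once if the salt shaker or the spice jar is knocked over or moved more than 30 mm (distance of any of salt, spice_jar from where it was at the start of the episode above 0.03 m or angle between any of salt, spice_jar's own z axis and vertical above 0.5 rad).
Of walnut0, walnut1, walnut2, walnut3 only 2 to 4 are there at a start; the rules pass over those that are not, and their reading is None.
Of garlic, garlic_b, garlic_c only 1 to 3 are there at a start; the rules pass over those that are not, and their reading is None.
At some moment in a run one of garlic, garlic_b, garlic_c may be knocked a few centimetres aside while the robot is not near it.
It also fails if it takes over 210 s, if anything falls off the work surface, if the arm or the gripper's body presses on something with over 40 N, if the wrist force passes 120 N, or if a joint passes its speed limit or range.

## Working session

There is one attempt and no reset: what is moved stays moved. The work goes in short steps, each a Python script; the robot and the scene stay as the last script left them, time stands still between calls to the robot, and variables do not carry over. Pictures are saved under pics/ and viewed, at most 14 in all, crops included, and the job is handed in when it is done.

```bash
ls; mkdir -p pics
python3 - <<'E'
from bench import r, cams, claw
import cv2
for n in("scene","top"):
    f=cams.grab_frame(n); cv2.imwrite(f"pics/{n}0.png",f["img"][:,:,::-1]); print(n,f["camera_matrix"],f["xyz"],f["orientation"])
o=r.observe();print(o)
E
```

```text
bench.py
pics
scene [[470.77857489   0.         323.03174816]
 [  0.         470.77857489 201.31115677]
 [  0.           0.           1.        ]] [-0.03414311  0.53327872  0.99751571] [ 0.14995468 -0.36697064  0.85862451 -0.32497706]
top [[377.47624089   0.         312.54830615]
 [  0.         377.47624089 188.49781977]
 [  0.           0.           1.        ]] [ 0.47887667 -0.03560485  1.04535548] [ 0.03081696 -0.69805456  0.71513729 -0.01867618]
{'time_s': 0.1, 'joints': array([ 1.19339023,  0.43518858,  0.02496293,  1.57400482, -0.01158323,
        1.13401413, -0.07507946]), 'qvel': array([-2.67583141e-05, -4.64639244e-04,  3.08080467e-04, -3.19470382e-03,
       -1.92408011e-03, -4.03299738e-04,  1.08010852e-03]), 'effort': array([ 3.91353504e-03, -6.71749306e+01,  1.02825467e+00, -3.16898417e+01,
        1.57031446e-02,  7.23680248e-03,  5.34135978e-06]), 'tcp_pos': array([ 0.16942496, -0.60112041,  0.23058292]), 'eef_rot': array([-7.14747987e-04,  9.90576972e-01,  1.36955182e-01, -1.71831640e-04]), 'contact_force': array([-0.47799174,  0.61103228, -0.21715992]), 'wrist_torque': array([ 0.02860862, -0.00151235, -0.01958555]), 'grip_force': 0.0, 'opening': 0.0856738729726809}
```

View pics/scene0.png

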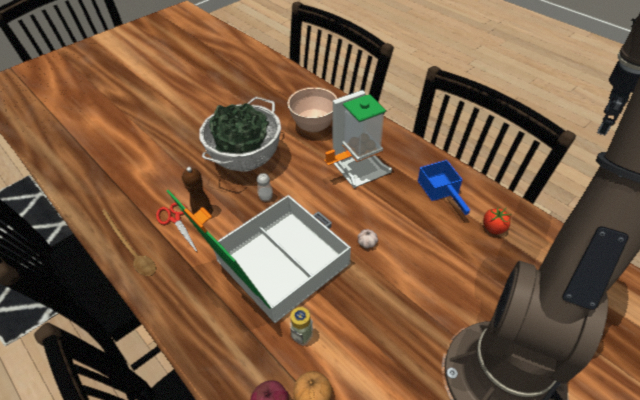

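View pics/top0.png

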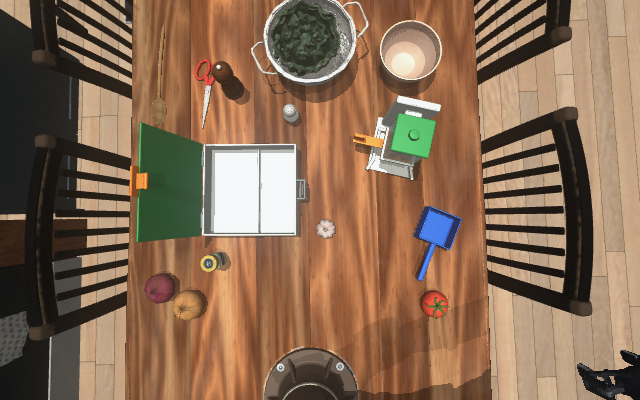

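The scene view shows the scoop at (440,185), the dispenser at (360,140) and one garlic at (368,238). The top view shows the scoop cup at (438,228) with its handle end at (420,278), the dispenser cap at (413,136), the shutter tab at (366,140), the garlic at (326,229), and the box spanning (203–298, 145–236) with the lid to its left. The salt is at (290,112) and the jar at (210,262).

```bash
cat > h.py <<'E'
from bench import r, cams, claw
import numpy as np, cv2
from scipy.spatial.transform import Rotation as R
def q2R(q): return R.from_quat([q[1],q[2],q[3],q[0]])
def grab(n,save=None):
    f=cams.grab_frame(n)
    if save: cv2.imwrite(f"pics/{save}.png",f["img"][:,:,::-1])
    return f
def ray(f,uv):
    uv=np.atleast_2d(np.asarray(uv,float)); d=np.c_[uv,np.ones(len(uv))]@np.linalg.inv(f["camera_matrix"]).T
    return np.asarray(f["xyz"]),q2R(f["orientation"]).apply(d)
def plane(f,uv,z):
    o,d=ray(f,uv); return o+d*((z-o[2])/d[:,2])[:,None]
def proj(f,P):
    p=q2R(f["orientation"]).inv().apply(np.atleast_2d(P)-np.asarray(f["xyz"]))@f["camera_matrix"].T
    return p[:,:2]/p[:,2:]
def tri(obs):
    A=np.zeros((3,3));b=np.zeros(3);L=[]
    for f,uv in obs:
        o,d=ray(f,uv);d=d[0]/np.linalg.norm(d[0]);M=np.eye(3)-np.outer(d,d);A+=M;b+=M@o;L.append((o,M))
    X=np.linalg.solve(A,b); return X,max(np.linalg.norm(M@(X-o)) for o,M in L)
def mask(f,lo,hi):
    return cv2.inRange(cv2.cvtColor(f["img"],cv2.COLOR_RGB2HSV),np.array(lo),np.array(hi))
def blobs(m,amin=30):
    cs,_=cv2.findContours(m,cv2.RETR_EXTERNAL,cv2.CHAIN_APPROX_NONE)
    return sorted([c for c in cs if cv2.contourArea(c)>amin],key=cv2.contourArea,reverse=True)
def cen(c):
    m=cv2.moments(c);return np.array([m["m10"]/m["m00"],m["m01"]/m["m00"]])
BLUE=((105,120,60),(125,255,255));ORANGE=((8,200,150),(20,255,255));GREEN=((55,120,40),(80,255,255))
WHITE=((0,0,140),(180,50,255))
def down(yaw):
    # tool z down, tool y axis (closing line) at world angle yaw
    y=np.array([np.cos(yaw),np.sin(yaw),0]);z=np.array([0,0,-1.]);x=np.cross(y,z)
    q=R.from_matrix(np.c_[x,y,z]).as_quat();return np.array([q[3],q[0],q[1],q[2]])
E
python3 - <<'E'
from h import *
np.set_printoptions(precision=4,suppress=True)
t=grab("top");s=grab("scene")
for n,f in(("top",t),("scene",s)):
    for k,c in(("blue",BLUE),("orange",ORANGE),("green",GREEN),("white",WHITE)):
        for b in blobs(mask(f,*c))[:6 if k!="white" else 12]:
            x,y,w,h=cv2.boundingRect(b)
            if 120<x<500 or n=="scene": print(n,k,cv2.contourArea(b),cen(b),(x,y,w,h),cv2.minAreaRect(b))
w=grab("wrist","w0")
print(w["xyz"],w["orientation"],w["camera_matrix"])
o=r.observe();print(q2R(o["eef_rot"]).inv().apply(w["xyz"]-o["tcp_pos"]),(q2R(o["eef_rot"]).inv()*q2R(w["orientation"])).as_matrix())
print(plane(t,[[326,229]],.02),plane(t,[[438,228],[420,278]],.05), plane(t,[[413,136]],.243), plane(t,[[203,145],[298,145],[298,236],[203,236]],.07))
E
```

```text
top blue 1407.0 [436.4407 231.3526] (414, 206, 48, 75) ((430.3448181152344, 245.13792419433594), (38.99601745605469, 73.1639633178711), 21.801406860351562)
top green 1397.5 [412.7163 135.226 ] (390, 113, 46, 45) ((412.6646728515625, 135.25881958007812), (38.93901443481445, 37.96282196044922), 12.528807640075684)
top green 33.0 [137.6515 218.7879] (137, 190, 3, 52) ((137.6947021484375, 215.4915313720703), (1.7493252754211426, 51.03586959838867), 1.5911402702331543)
top white 8422.5 [248.7714 189.6165] (201, 144, 104, 92) ((252.5, 189.5), (91.0, 103.0), 90.0)
top white 1396.5 [330.3156  36.7214] (263, 0, 105, 83) ((315.0, 41.0), (82.0, 104.0), 90.0)
top white 786.0 [385.5221 155.8997] (366, 117, 48, 61) ((393.86407470703125, 147.7501220703125), (45.246063232421875, 53.83012390136719), 13.448614120483398)
top white 372.0 [402.8817  63.3333] (392, 53, 23, 22) ((403.0, 63.5), (21.0, 22.0), 90.0)
top white 277.0 [418.4783 103.0608] (397, 96, 44, 16) ((418.3705749511719, 103.08234405517578), (44.36227035522461, 7.37563419342041), 12.52880859375)
top white 226.5 [325.3061 228.4658] (317, 219
[... 3348 characters left out ...]
324.9836730957031), (7.033127307891846, 43.26438903808594), 48.23970031738281)
scene white 103.5 [ 19.9565 307.1063] (0, 304, 44, 8) ((21.346576690673828, 307.0424499511719), (3.9256796836853027, 43.28715896606445), 83.9909896850586)
[ 0.2395 -0.5814  0.3751] [ 0.1152  0.7887 -0.5975 -0.0878] [[342.5006   0.     317.235 ]
 [  0.     342.5006 205.862 ]
 [  0.       0.       1.    ]]
[ 0.0728 -0.0003 -0.1441] [[-0.0007 -0.9581 -0.2866]
 [ 1.     -0.0006 -0.0004]
 [ 0.0002 -0.2866  0.9581]]
[[ 0.4404 -0.0526  0.02  ]] [[ 0.4375 -0.3441  0.05  ]
 [ 0.3099 -0.2919  0.05  ]] [[ 0.6426 -0.2402  0.243 ]] [[0.6691 0.2652 0.07  ]
 [0.6623 0.0157 0.07  ]
 [0.4261 0.0206 0.07  ]
 [0.4316 0.266  0.07  ]]
```

Run:
```python
from h import *
np.set_printoptions(precision=3,suppress=True)
D=np.deg2rad
for n,p,y in(("scoop",[.338,-.303,.25],68),("scooplow",[.338,-.303,.03],68),("disp",[.51,-.20,.06],78),("dispback",[.40,-.18,.08],78),("box",[.45,.07,.05],90),("tab",[.66,-.13,.1],-12),("tab2",[.67,-.05,.1],-12),("garlic",[.44,-.05,.03],90),("garlic",[.44,-.05,.03],0),("lidtab",[.55,.02,.09],0)):
    for k in(0,180):
        print(n,k,r.inverse_kinematics(p,down(D(y+k))))
```

```text
scoop 0 [ 1.135  0.195 -0.602  1.903  0.125  1.08   1.67 ]
scoop 180 [ 0.632  0.14  -0.021  1.939  0.003  1.062 -1.346]
scooplow 0 [ 0.989  0.509 -0.488  2.155  0.435  0.572  1.37 ]
scooplow 180 [ 0.591  0.459  0.028  2.188 -0.026  0.495 -1.315]
disp 0 [ 0.708  0.596 -0.605  1.904  0.469  0.785  1.206]
disp 180 [ 0.34   0.518 -0.087  1.936  0.068  0.69  -1.569]
dispback 0 [ 0.805  0.425 -0.636  2.143  0.395  0.688  1.262]
dispback 180 [ 0.42   0.355 -0.148  2.173  0.089  0.619 -1.571]
box 0 [ 0.299  0.538 -0.751  2.123  0.58   0.692  0.728]
box 180 [ 0.061  0.461 -0.428  2.142  0.332  0.601 -2.174]
tab 0 [ 0.439  0.692 -0.523  1.552  0.388  1.002 -0.405]
tab 180 [-0.502  0.914  1.143  1.642 -0.888  1.191 -2.495]
tab2 0 [ 0.356  0.706 -0.588  1.551  0.436  1.018 -0.563]
tab2 180 [ 0.589  0.887 -1.073  1.529  0.812  1.22   2.314]
garlic 0 [ 0.465  0.524 -0.613  2.174  0.54   0.595  1.028]
garlic 180 [ 0.186  0.461 -0.248  2.196  0.227  0.508 -1.807]
garlic 0 [ 0.362  0.494 -0.475  2.182  0.425  0.554 -0.431]
garlic 180 [-0.768  0.753  1.142  2.267 -1.026  0.815 -2.051]
lidtab 0 [ 0.303  0.555 -0.609  1.875  0.416  0.841 -0.519]
lidtab 180 [-0.857  0.758  1.148  1.969 -0.842  0.998 -2.437]
```

Run:
```python
from h import *
np.set_printoptions(precision=4,suppress=True)
r.move_to([.355,-.32,.27],down(np.deg2rad(68)))
t=grab("wrist","w1")
r.line_to([.355,-.27,.27],max_speed=.2)
grab("wrist","w2")
r.move_to([.50,-.19,.33],down(np.deg2rad(78)))
grab("wrist","w3")
im=np.vstack([np.hstack([cv2.resize(cv2.imread(f"pics/{n}.png"),(400,250)) for n in p]) for p in(("w1","w2"),("w3","w3"))])
cv2.imwrite("pics/m1.png",im)
print(r.observe()["time_s"])
```

```text
3.075
```

View pics/m1.png

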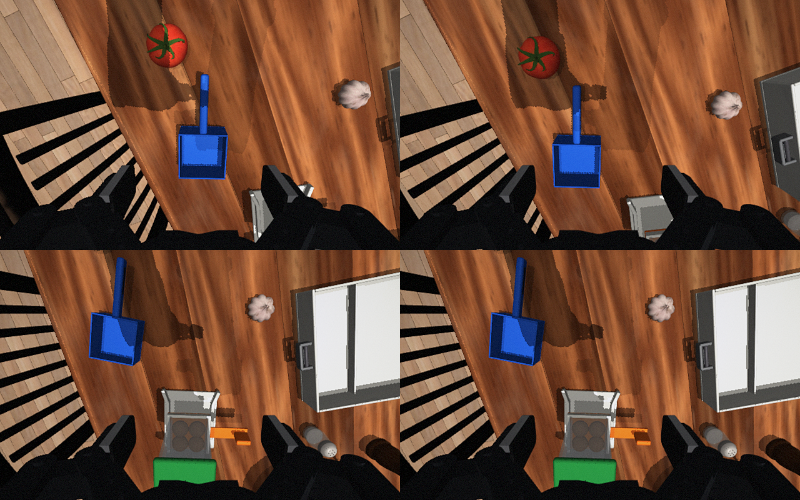

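Left/right top panels: the scoop cup is at about (203,152)/(577,160) with its handle pointing up. Bottom panel: the dispenser base front edge is at (190,392), the tab at (232,436), the cap at (185,470), the garlic at (260,308), and there are four walnuts.

```bash
cat >> h.py <<'E'
import pickle
def grabp(n,save):
    f=grab(n,save); pickle.dump(f,open(f"pics/{save}.pkl","wb")); return f
def load(s): return pickle.load(open(f"pics/{s}.pkl","rb"))
E
python3 - <<'E'
from h import *
r.move_to([.55,-.15,.33],down(np.deg2rad(78)));grabp("wrist","d1")
r.line_to([.49,-.23,.33],max_speed=.2);grabp("wrist","d2")
r.move_to([.36,-.26,.22],down(np.deg2rad(68)));grabp("wrist","s1")
r.line_to([.38,-.34,.22],max_speed=.2);grabp("wrist","s2")
o=[cv2.imread(f"pics/{n}.png") for n in("d1","d2","s1","s2")]
im=np.vstack([np.hstack([cv2.resize(x,(400,250)) for x in o[:2]]),np.hstack([cv2.resize(x,(400,250)) for x in o[2:]])])
cv2.imwrite("pics/m2.png",im);print(r.observe()["time_s"])
E
```

```text
5.575
```

View pics/m2.png

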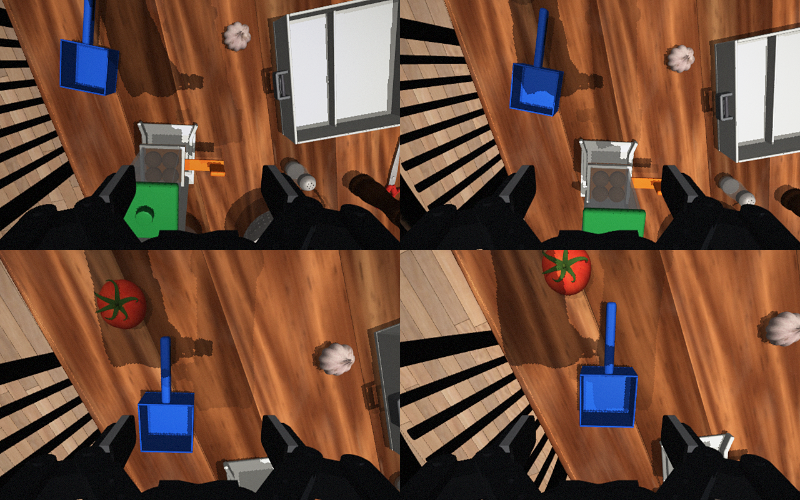

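The scoop shows fully in s1 (full-resolution cup about (265,685-400)) and s2. The dispenser base and tab are in d1 and d2. I'll enlarge crops of d1 and d2 to pick corners, and extract the scoop numerically.

Run:
```python
from h import *
np.set_printoptions(precision=4,suppress=True)
B={}
for n in("s1","s2","d2"):
    f=load(n); m=mask(f,(105,120,25),(125,255,255)); b=blobs(m)[0]; mm=np.zeros_like(m);cv2.drawContours(mm,[b],-1,255,-1)
    cup=cv2.morphologyEx(mm,cv2.MORPH_OPEN,np.ones((31,31))); c=blobs(cup)[0]
    hd=cv2.subtract(mm,cv2.dilate(cup,np.ones((5,5)))); h=blobs(hd)[0]
    q=cv2.approxPolyDP(cv2.convexHull(c),8,True)[:,0]
    P=plane(f,q,.055); 
    hr=cv2.minAreaRect(h); pts=plane(f,h[:,0],.053)
    print(n,q.tolist(),"\n",P,P.mean(0),[np.linalg.norm(P[i]-P[i-1]) for i in range(len(P))])
    e=plane(f,cv2.boxPoints(hr),.053); L=sorted([(np.linalg.norm(e[i]-e[i-1]),i) for i in range(4)])
    mid=[(e[i]+e[i-1])/2 for _,i in L[:2]]; d=mid[1]-mid[0]; print(" handle ends",mid,"ang",np.degrees(np.arctan2(d[1],d[0])),"width",L[0][0]); B[n]=(q,hr)
a,b=load("d1")["img"][150:400,180:380],load("d2")["img"][200:400,260:460]
a=cv2.resize(a[:200],(400,400),interpolation=2);b=cv2.resize(b,(400,400),interpolation=2)
cv2.imwrite("pics/m3.png",np.hstack([a,b])[:,:,::-1])
```

```text
s1 [[309, 229], [307, 323], [225, 322], [222, 244], [233, 227]] 
 [[ 0.3985 -0.2829  0.055 ]
 [ 0.4953 -0.3249  0.055 ]
 [ 0.4619 -0.4044  0.055 ]
 [ 0.3812 -0.3677  0.055 ]
 [ 0.3693 -0.35    0.055 ]] [ 0.4213 -0.346   0.055 ] [np.float64(0.07315633274042335), np.float64(0.10548610134254999), np.float64(0.08623031790670868), np.float64(0.08869100931274089), np.float64(0.02136154705369476)]
 handle ends [array([ 0.3036, -0.2877,  0.053 ]), array([ 0.3788, -0.3205,  0.053 ])] ang -23.543425974424476 width 0.01449726060843557
s2 [[372, 188], [373, 283], [288, 282], [291, 187]] 
 [[ 0.4021 -0.2932  0.055 ]
 [ 0.4957 -0.325   0.055 ]
 [ 0.4624 -0.4042  0.055 ]
 [ 0.3731 -0.3625  0.055 ]] [ 0.4333 -0.3462  0.055 ] [np.float64(0.07515951375479213), np.float64(0.09882488644699493), np.float64(0.08587868921525318), np.float64(0.09860896860041028)]
 handle ends [array([ 0.3045, -0.2892,  0.053 ]), array([ 0.3851, -0.3245,  0.053 ])] ang -23.63149656857365 width 0.013629253986755685
d2 [[181, 104], [257, 114], [252, 177], [177, 173]] 
 [[ 0.3856 -0.3707  0.055 ]
 [ 0.4152 -0.2864  0.055 ]
 [ 0.4873 -0.3122  0.055 ]
 [ 0.4629 -0.402   0.055 ]] [ 0.4378 -0.3428  0.055 ] [np.float64(0.08341922413605496), np.float64(0.08936343750375536), np.float64(0.0765607489084597), np.float64(0.09305276777958826)]
 handle ends [array([ 0.3054, -0.2871,  0.053 ]), array([ 0.3937, -0.3259,  0.053 ])] ang -23.7598525590439 width 0.016309509521202796
```

View pics/m3.png

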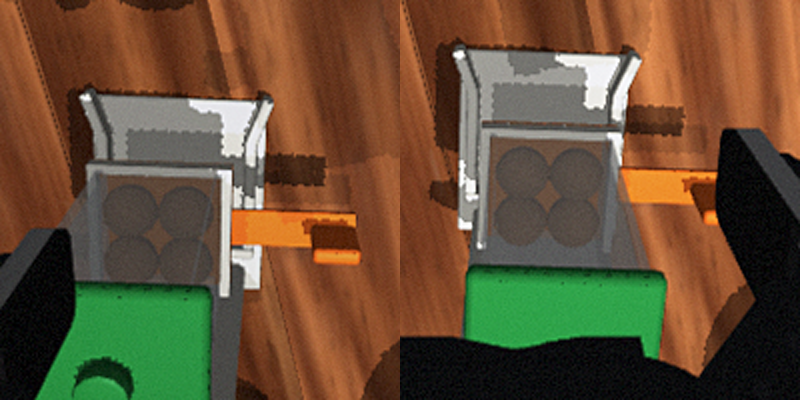

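In the crops, d1 shows rail tips at (88,96) and (266,97) and the tab's top front edge at (313,250)–(360,250), while d2 shows rail tips at (61,50) and (236,57). The cap front corners are at d1 (210,285) and d2 (70,268) and (265,272).

Run:
```python
from h import *
np.set_printoptions(precision=4,suppress=True)
d1,d2,t,s=load("d1"),load("d2"),grab("top"),grab("scene")
A=lambda u,v:(d1,(180+u/2,150+v/2)); Bq=lambda u,v:(d2,(260+u/2,200+v/2))
for n,a,b in(("railL-y",A(88,96),Bq(61,50)),("rail+y",A(266,97),Bq(236,57)),("hopfront-y",A(90,165),Bq(83,124)),("capfront+y",A(210,287),Bq(265,273)),
  ("hopfront+y",A(228,172),Bq(221,128))): print(n,tri([a,b]))
print("tab top front",plane(*A(313,250),.118),plane(*A(360,250),.118),plane(*A(313,262),.118),plane(*A(360,264),.118))
# tab in scene/top: highest corners
g=[b for b in blobs(mask(t,*GREEN)) if cv2.boundingRect(b)[0]>300][0]
c=plane(t,cv2.boxPoints(cv2.minAreaRect(g)),.243);print("cap",c,c.mean(0))
gc=plane(t,[cen([b for b in blobs(mask(t,*WHITE)) if 310<cv2.boundingRect(b)[0]<325 and cv2.boundingRect(b)[1]>200][0])],.03);print(gc)
col=plane(t,cv2.boxPoints(((418.37,103.08),(44.36,7.375),12.53)),.215);print("col",col,col.mean(0))
ot=blobs(mask(t,(5,150,100),(22,255,255)),15);print([(cen(b),cv2.boundingRect(b)) for b in ot])
```

```text
railL-y (array([ 0.5727, -0.2864,  0.0167]), np.float64(0.0007614066739620835))
rail+y (array([ 0.5968, -0.1663,  0.0306]), np.float64(0.0009743928500002057))
hopfront-y (array([ 0.599 , -0.2732,  0.0887]), np.float64(0.0010802315844354372))
capfront+y (array([ 0.6177, -0.1913,  0.2269]), np.float64(0.00012725563710241908))
hopfront+y (array([ 0.6164, -0.1913,  0.0972]), np.float64(0.002302859353293376))
tab top front [[ 0.6678 -0.1525  0.118 ]] [[ 0.6735 -0.126   0.118 ]] [[ 0.6754 -0.154   0.118 ]] [[ 0.6824 -0.1276  0.118 ]]
cap [[ 0.6147 -0.1891  0.243 ]
 [ 0.6947 -0.2098  0.243 ]
 [ 0.674  -0.2903  0.243 ]
 [ 0.5943 -0.2691  0.243 ]] [ 0.6444 -0.2396  0.243 ]
[[ 0.4423 -0.0506  0.03  ]]
col [[ 0.7265 -0.2127  0.215 ]
 [ 0.7428 -0.2169  0.215 ]
 [ 0.7181 -0.312   0.215 ]
 [ 0.7019 -0.3077  0.215 ]] [ 0.7223 -0.2623  0.215 ]
[(array([391.7557, 346.5545]), (375, 264, 41, 136)), (array([250.0132, 354.2129]), (235, 288, 26, 112)), (array([202.7776,  36.0607]), (189, 0, 35, 100)), (array([344.3236, 319.04  ]), (331, 272, 26, 98)), (array([453.2943,  24.1326]), (424, 0, 51, 63)), (arra
[... 903 characters left out ...]
, (array([435.9373, 158.0759]), (433, 149, 7, 23)), (array([318.9381, 322.1581]), (314, 311, 11, 19)), (array([474.0683,  85.9237]), (472, 76, 6, 25)), (array([424.7297, 331.0811]), (422, 325, 6, 12)), (array([213.5571, 395.7123]), (210, 390, 10, 10)), (array([438.6313, 313.4747]), (435, 309, 9, 9)), (array([423.8783, 313.3122]), (419, 304, 15, 15)), (array([249.7705,  55.0273]), (246, 38, 7, 32)), (array([367.0722,   4.0556]), (360, 0, 13, 15)), (array([444.3509, 301.6199]), (440, 294, 8, 12)), (array([454.4088, 143.9937]), (448, 139, 11, 14)), (array([461.4924, 214.9242]), (458, 209, 9, 17)), (array([354.619 , 234.7381]), (352, 227, 6, 14)), (array([212.596 ,  90.8586]), (210, 85, 6, 17))]
```

```bash
cat >> h.py <<'E'
D=np.deg2rad
SY=D(-23.6); SO=np.array([.4386,-.3471])
DY=D(-14.5); DO=np.array([.6437,-.2396])
def ax(a): return np.array([np.cos(a),np.sin(a)])
def P(xy,z): return [float(xy[0]),float(xy[1]),z]
E
python3 - <<'E'
from h import *
np.set_printoptions(precision=4,suppress=True)
g=SO-.107*ax(SY); q=down(SY+np.pi/2)
claw.set_gripper(.05,70)
r.move_to(P(g,.12),q)
print(r.line_to(P(g,.025),q,.1,max_force=8))
claw.set_gripper(0.0,70); o=r.observe();print(o["opening"],o["grip_force"],o["tcp_pos"])
r.line_to(P(g,.105),q,.1)
q2=down(DY+np.pi/2); g2=DO-(.107+.155)*ax(DY)+.0*ax(DY+np.pi/2)
r.line_to(P(g2,.105),q2,.15)
grabp("wrist","e1");f=grabp("scene","e2"); o=r.observe();print(o["tcp_pos"],o["opening"],o["time_s"])
a=cv2.imread("pics/e1.png");b=cv2.imread("pics/e2.png")[80:280,280:600]
cv2.imwrite("pics/m4.png",np.vstack([cv2.resize(a,(480,300)),cv2.resize(b,(480,300))]))
E
```

```text
False
0.013208988912197886 70.43904662132263 [ 0.3406 -0.3045  0.0253]
[ 0.3896 -0.1749  0.1049] 0.01281809577628148 10.2833
```

View pics/m4.png

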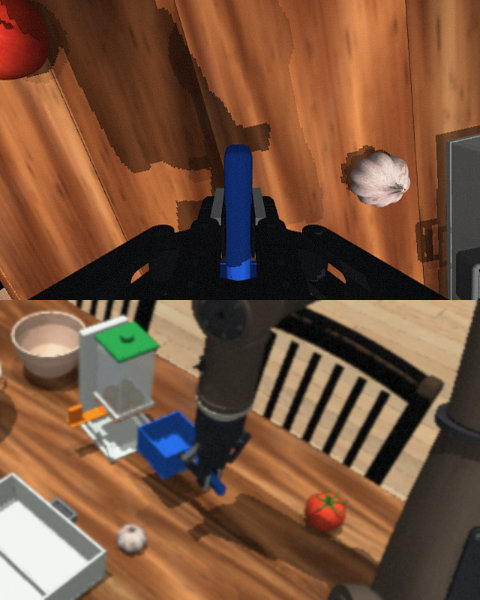

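The lower panel shows the scoop held level just in front of the dispenser; the upper panel shows the handle in the fingers at (238,210). I'll insert it now.

Run:
```python
from h import *
np.set_printoptions(precision=4,suppress=True)
q2=down(DY+np.pi/2)
def go(d,z,sp,mf=None):
    h=r.line_to(P(DO-(.107-d)*ax(DY),z),q2,sp,max_force=mf); o=r.observe(); p=o["tcp_pos"][:2]-DO
    print(h,"d",p@ax(DY)+.107,"lat",p@ax(DY+np.pi/2),"z",o["tcp_pos"][2],o["contact_force"],o["time_s"]); return h
go(-.155,.036,.1)
h=go(-.03,.036,.1,8)
if not h: h=go(.010,.036,.04,6)
```

```text
False d -0.15469959832970365 lat 4.378432357410253e-05 z 0.03630792770425255 [ 0.0476  0.0481 -0.5651] 11.125
False d -0.030646083716638142 lat -7.964293776684068e-05 z 0.035947324445860934 [-0.7131  0.4059  0.8445] 12.525
False d 0.009004486506360598 lat -0.0002071881953729943 z 0.03574284917358653 [-5.3912  0.918   0.5022] 13.675
```

Run:
```python
from h import *
np.set_printoptions(precision=4,suppress=True)
q2=down(DY+np.pi/2)
def go(d,z,sp,mf=None):
    h=r.line_to(P(DO-(.107-d)*ax(DY),z),q2,sp,max_force=mf); o=r.observe(); p=o["tcp_pos"][:2]-DO
    print(h,"d",p@ax(DY)+.107,"lat",p@ax(DY+np.pi/2),"z",o["tcp_pos"][2],o["contact_force"],o["time_s"]); return h
go(.006,.036,.04)
go(.006,.028,.03,4)
claw.set_gripper(.04); r.pause(.3)
grabp("scene","f2"); grabp("wrist","f1"); grabp("top","f3")
a=cv2.imread("pics/f1.png");b=cv2.imread("pics/f2.png")[90:210,300:460]
cv2.imwrite("pics/m5.png",np.vstack([cv2.resize(a,(400,250)),cv2.resize(b,(400,300))]))
```

```text
False d 0.006579945153004821 lat 0.0001446539376099068 z 0.036379634369644094 [-0.4171 -0.2264 -1.2613] 13.925
True d 0.0068615694557998125 lat 0.00015543390333577612 z 0.030478081027843516 [-0.0025 -0.2677  4.8597] 14.1917
```

View pics/m5.png

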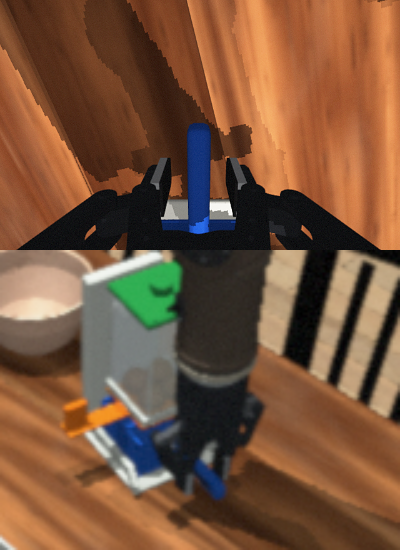

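The scoop sits in the cradle with its rim under the hopper, and the fingers are open around the handle. Next I back off, check the handle end numerically, and check clearance to the colander.

```bash
cat >> h.py <<'E'
DO=np.array([.647,-.2406]); TAB=np.array([.6745,-.139])
E
python3 - <<'E'
from h import *
np.set_printoptions(precision=4,suppress=True)
q2=down(DY+np.pi/2)
o=r.observe()["tcp_pos"]; 
r.line_to([o[0],o[1],.09],q2,.1)
b=DO-.25*ax(DY); r.line_to(P(b,.25),q2,.25)
f=grabp("wrist","g1"); m=mask(f,(105,120,25),(125,255,255)); h=blobs(m)[0]
hr=cv2.minAreaRect(h);print(hr)
# handle only: rows above cup
e=plane(f,h[:,0],.059); u=(e[:,:2]-DO)@ax(DY); v=(e[:,:2]-DO)@ax(DY+np.pi/2)
print("handle end u",u.min(),"lat",[ (v[(u>a)&(u<a+.02)].min(),v[(u>a)&(u<a+.02)].max()) for a in(-.14,-.11,-.08)])
t=grab("top"); print("coland",plane(t,[[310,83],[268,75],[355,35]],.12),"salt",plane(t,[[290,112]],.09), "bowl",plane(t,[[405,82]],.08))
# tab from this view: orange
for c in blobs(mask(f,(5,150,60),(22,255,255)),40)[:4]:
    x,y,w,hh=cv2.boundingRect(c); print((x,y,w,hh))
cv2.imwrite("pics/m6.png",f["img"][:,:,::-1])
E
```

```text
((318.0, 321.0), (100.0, 74.0), 90.0)
handle end u -0.14992358575724682 lat [(np.float64(-0.0059876583912178896), np.float64(0.00616123528541954)), (np.float64(-0.006146864931081012), np.float64(0.006270938167460674)), (np.float64(-0.03979192192402546), np.float64(0.03986472863553159))]
coland [[ 0.8092 -0.0203  0.12  ]
 [ 0.8329  0.0849  0.12  ]
 [ 0.9296 -0.1368  0.12  ]] salt [[0.7451 0.0335 0.09  ]] bowl [[ 0.8187 -0.2671  0.08  ]]
(0, 0, 640, 347)
(552, 342, 88, 58)
(431, 372, 28, 28)
(176, 372, 28, 28)
```

View pics/m6.png

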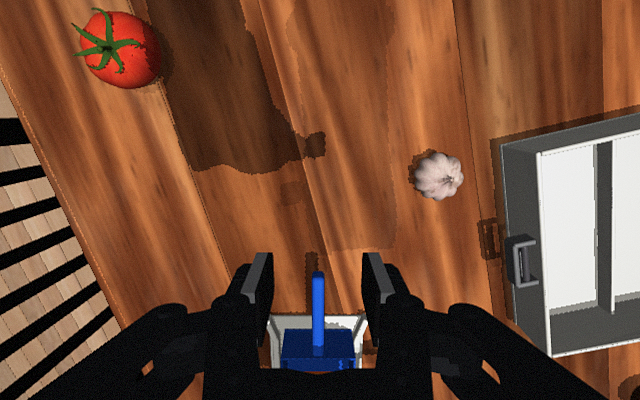

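The picture shows the scoop centred between the rails, its handle on axis (u error about -3 mm). The garlic is at (438,176) and the box catch at (518,258). Next is the shutter tab.

Run:
```python
from h import *
np.set_printoptions(precision=4,suppress=True)
q=down(DY); Y=ax(DY+np.pi/2)
claw.set_gripper(.045)
r.move_to([.55,-.05,.33],q)
a=TAB+.0*Y
r.move_to(P(a,.25),q)
f=grabp("wrist","k1"); 
print(r.line_to(P(a,.089),q,.1,max_force=6))
claw.set_gripper(0,40);o=r.observe();print(o["opening"],o["tcp_pos"],o["contact_force"],o["time_s"])
f=grabp("scene","k2"); cv2.imwrite("pics/k2c.png",cv2.resize(f["img"][80:220,280:440,::-1],(480,420)))
```

```text
False
0.009298872249852194 [ 0.6752 -0.1391  0.0894] [ 2.7232 -0.0848  1.3284] 21.6917
```

View pics/k2c.png

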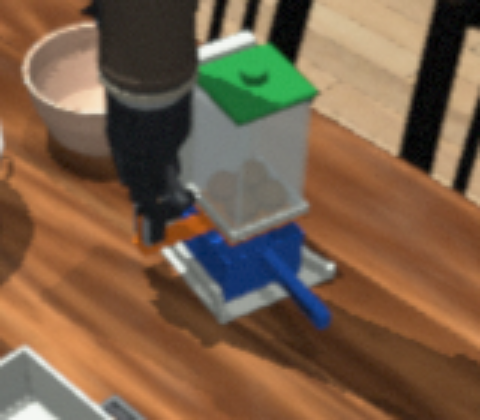

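The fingers hold the tab (opening 9 mm) and the scoop is under the hopper. I'll open the shutter, wait, check, and close it.

Run:
```python
from h import *
np.set_printoptions(precision=4,suppress=True)
q=down(DY); Y=ax(DY+np.pi/2)
s=r.observe()["tcp_pos"]; 
print(r.line_to(P(s[:2]+.082*Y,s[2]),q,.1,max_force=14)); r.pause(1.0)
o=r.observe();print((o["tcp_pos"][:2]-s[:2])@Y,o["contact_force"],o["opening"],o["time_s"])
f=grabp("scene","k3"); cv2.imwrite("pics/k3c.png",cv2.resize(f["img"][80:220,280:440,::-1],(480,420)))
```

```text
True
0.0781340738895916 [-0.7197 -0.0227  6.563 ] 0.009500261081714924 23.4833
```

View pics/k3c.png

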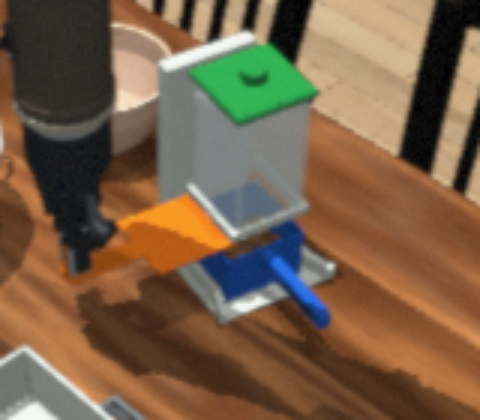

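The hopper is empty and the walnuts show in the scoop at about (255,240). I'll close it, release, and survey the box and garlic from the wrist on the way.

Run:
```python
from h import *
np.set_printoptions(precision=4,suppress=True)
q=down(DY); Y=ax(DY+np.pi/2)
s=r.observe()["tcp_pos"]; 
print(r.line_to(P(s[:2]-.083*Y,s[2]),q,.1,max_force=14)); r.pause(.3)
o=r.observe();print((o["tcp_pos"][:2]-s[:2])@Y,o["contact_force"],o["opening"],o["time_s"])
claw.set_gripper(.045); 
r.line_to(P(o["tcp_pos"][:2],.30),q,.25)
r.move_to([.50,.02,.36],down(D(90)));f=grabp("wrist","b1")
r.line_to([.57,.10,.36],down(D(90)),.25);grabp("wrist","b2")
t=grabp("top","b3");s=grabp("scene","b4")
im=np.vstack([np.hstack([cv2.resize(load(n)["img"][:,:,::-1],(400,250)) for n in p]) for p in(("b1","b2"),("b3","b4"))])
cv2.imwrite("pics/m7.png",im)
```

```text
True
-0.07806659364434367 [-0.9832 -0.8016  1.7579] 0.009653194571447444 24.5667
```

View pics/m7.png

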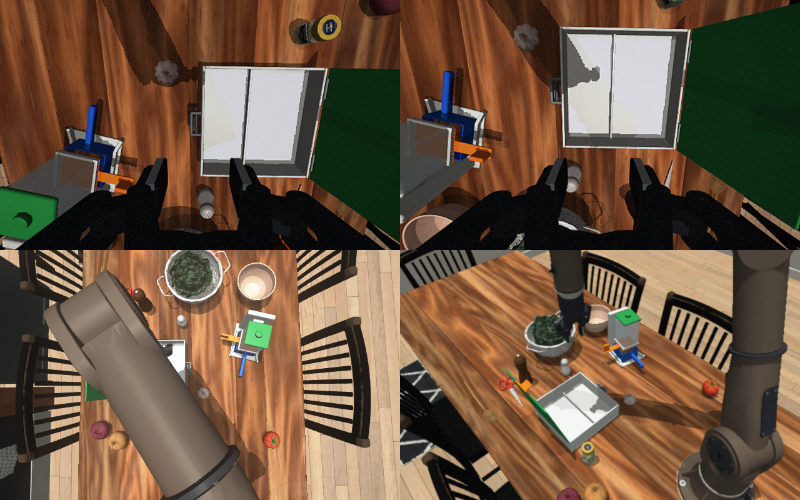

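The shutter is closed (tab back in) and the scoop is still in its cradle. In b2 the box rim corners are about (162,28), (289,29), (276,152), (163,147) in panel pixels. There is one garlic, at (525-400,38). I'll fit the rim sides numerically.

```bash
cat > box.py <<'E'
from h import *
np.set_printoptions(precision=4,suppress=True)
f=load("b2"); hsv=cv2.cvtColor(f["img"],cv2.COLOR_RGB2HSV)
m=cv2.inRange(hsv,np.array((0,0,60)),np.array((180,75,255))); m=cv2.morphologyEx(m,cv2.MORPH_OPEN,np.ones((3,3)))
b=max(blobs(m),key=lambda c:cv2.contourArea(c) if 200<cv2.boundingRect(c)[0]<480 else 0)
print(cv2.boundingRect(b))
p=b[:,0].astype(float); C=[(259,45),(462,46),(442,243),(261,235)]; L=[]
for i in range(4):
    a,c=np.array(C[i],float),np.array(C[(i+1)%4],float);d=(c-a)/np.linalg.norm(c-a);n=np.array([-d[1],d[0]])
    s=(p-a)@d;k=(s>12)&(s<np.linalg.norm(c-a)-12)&(abs((p-a)@n)<7);q=p[k]
    for _ in range(3):
        l=cv2.fitLine(q.astype(np.float32),cv2.DIST_HUBER,0,.01,.01).ravel(); e=abs((q-l[2:])@[-l[1],l[0]]); q=q[e<2]
    print(i,k.sum(),len(q)); L.append(l)
X=[]
for i in range(4):
    a,c=L[i-1],L[i];t=np.linalg.solve(np.c_[a[:2],-c[:2]],c[2:]-a[2:]);X.append(a[2:]+t[0]*a[:2])
X=np.array(X);print(X);W=plane(f,X,.07);print(W,W.mean(0),[np.linalg.norm(W[i]-W[i-1]) for i in range(4)])
for i in range(4):
    d=W[(i+1)%4]-W[i];print(np.degrees(np.arctan2(d[1],d[0])))
t=load("b1");print("back in b1",proj(t,W)/1.6)
# divider rows
for row in(110,140,170): print(row,f["img"][row,255:455].astype(int).sum(1)[::2]//3)
E
python3 box.py
```

```text
(240, 43, 202, 196)
0 9 9Traceback (most recent call last):
  File "box.py", line 12, in <module>
    l=cv2.fitLine(q.astype(np.float32),cv2.DIST_HUBER,0,.01,.01).ravel(); e=abs((q-l[2:])@[-l[1],l[0]]); q=q[e<2]
      ~~~~~~~~~~~^^^^^^^^^^^^^^^^^^^^^^^^^^^^^^^^^^^^^^^^^^^^^^^
cv2.error: OpenCV(4.12.0) /io/opencv/modules/imgproc/src/linefit.cpp:50: error: (-215:Assertion failed) count > 0 in function 'fitLine2D_wods'
```

```bash
cat > /tmp/e.py <<'E'
s=open('box.py').read()
a=s.index("m=cv2");b=s.index("    for _ in");
s=s[:a]+'''import scipy.ndimage as nd
S=nd.gaussian_filter(hsv[...,1].astype(float),.7); C=[(259,45),(462,46),(442,243),(261,235)]; L=[]
for i in range(4):
    a,c=np.array(C[i],float),np.array(C[(i+1)%4],float);ln=np.linalg.norm(c-a);d=(c-a)/ln;n=np.array([d[1],-d[0]])
    q=[]
    for s in np.arange(15,ln-15,1.):
        t=np.arange(10,-10,-.25);pt=a+d*s+n*t[:,None];v=nd.map_coordinates(S,pt[:,::-1].T,order=1)
        j=np.argmax(v<65)
        if 0<j: q.append(pt[j])
    q=np.array(q);k=np.ones(len(q))
'''+s[b:]
open('box.py','w').write(s)
E
python3 /tmp/e.py; python3 box.py
```

```text
0 174.0 174
1 169.0 99
2 152.0 152
3 119.0 118
[[254.5936  42.2703]
 [464.0803  46.6305]
 [439.28   238.316 ]
 [260.3769 235.2811]]
[[0.4287 0.0281 0.07  ]
 [0.4334 0.271  0.07  ]
 [0.6722 0.2663 0.07  ]
 [0.6676 0.0234 0.07  ]] [0.5505 0.1472 0.07  ] [np.float64(0.23898135290284794), np.float64(0.24291235297598407), np.float64(0.23880415195453836), np.float64(0.2429250203518192)]
88.88504628652493
-1.125339909756276
-91.07316008645817
178.8716462824502
back in b1 [[202.6431  65.7007]
 [327.2433  67.8097]
 [307.4268 177.2987]
 [200.2884 175.8102]]
110 [ 14  97  94  47  51  50  59  97  96  94  94  96  99  92  93  97  98  97
  96  93  98  98  90 129 215 219  76  94  88 111 142 136 157 220 218 219
 220 220 216 220 223 127  71 232 167 220 218 215 219 216 217 217 217 220
 214 219 216 219 217 220 219 217 217 217 218 216 217 219 217 220 217 218
 216 218 213 217 213 219 217 217 216 215 217 217 218 219 223 116 129 126
 123  42  60  54  49  51  50  53  46 116]
140 [ 42  53  93  67  55  51  47 199 190 191 222 216 209 211 207 210 213 209
 210 209 210 209 214 213 214 214 211 215 214 213 216 211 217 213 213 216
 215 213 215 215 228  98 216 220 217 221 220 220 218 219 219 216 218 219
 220 218 216 217 217 219 216 218 218 218 219 219 221 222 219 220 219 219
 219 220 221 219 217 221 218 218 218 216 220 221 219 208 123 131 128  40
  54  47  52  53  47  53  48 118 237  43]
170 [ 43  33 184 200  57  64  57 166 210 223 214 205 208 208 206 209 208 210
 210 210 208 210 214 212 212 212 215 213 214 212 214 212 212 216 212 213
 215 218 219 221  76 124 203 219 218 215 214 216 214 215 218 217 222 221
 219 218 221 220 218 221 218 219 220 219 218 219 221 220 220 220 220 220
 220 219 216 222 221 217 215 219 221 223 217 217 114 124 130  87  50  59
  54  54  53  52  48 102 231  65  52  17]
```

```bash
cat >> h.py <<'E'
BO=np.array([.5505,.1472]); BY=D(88.9)
def bx(x,y): return BO+x*ax(BY)+y*ax(BY+np.pi/2)
E
python3 - <<'E'
from h import *
np.set_printoptions(precision=4,suppress=True)
f=load("b2")
for c in((337.5,140),(336.5,170)):
    p=plane(f,[c],.027)[0][:2]-BO; print("div",p@ax(BY),p@ax(BY+np.pi/2))
q2=down(DY+np.pi/2); g=DO-.110*ax(DY)
claw.set_gripper(.045)
r.move_to([.45,-.05,.33],q2)
r.move_to(P(DO-.19*ax(DY),.25),q2)
r.line_to(P(g-.03*ax(DY),.10),q2,.2)
r.line_to(P(g,.07),q2,.1)
print(r.line_to(P(g,.031),q2,.1,max_force=8))
claw.set_gripper(0,110);o=r.observe();print(o["opening"],o["tcp_pos"])
r.line_to(P(g,.038),q2,.04);o=r.observe();print(o["contact_force"],o["tcp_pos"],o["time_s"])
print(r.line_to(P(g-.17*ax(DY),.038),q2,.1,max_force=15))
o=r.observe();print(o["contact_force"],o["tcp_pos"],o["opening"],o["time_s"])
r.line_to(P(o["tcp_pos"][:2],.16),q2,.12)
grabp("scene","l1");grabp("top","l2")
cv2.imwrite("pics/m8.png",np.hstack([cv2.resize(load("l1")["img"][100:300,300:540,::-1],(400,333)),cv2.resize(load("l2")["img"][150:350,310:550,::-1],(400,333))]))
E
```

```text
div -0.018939738331034493 0.005636942127247655
div -0.018865210252951074 -0.036043974797697484
False
0.012603612983856498 [ 0.5408 -0.2131  0.0316]
[-0.5956  0.4527 -1.9217] [ 0.5405 -0.2131  0.0382] 32.6
False
[-0.5223  0.0203 -0.3418] [ 0.3765 -0.1706  0.038 ] 0.012398644704027573 34.45
```

View pics/m8.png

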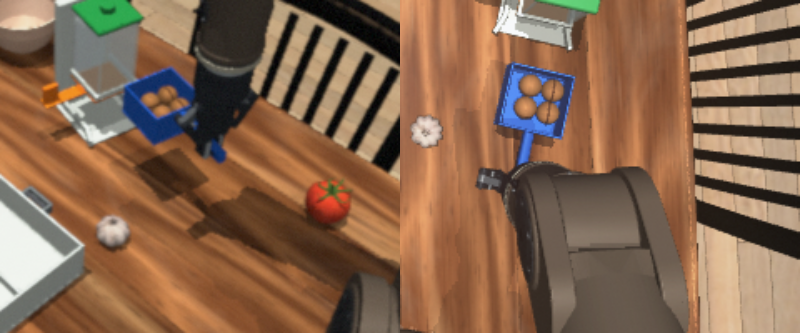

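The scoop is held level with all four walnuts in it (right panel, around (540,98)). I'll place it in the box.

Run:
```python
from h import *
np.set_printoptions(precision=4,suppress=True)
sy=BY-np.pi/2; q=down(sy+np.pi/2); o=bx(-.0678,-.050); g=o-.107*ax(sy)
print(o,g)
r.line_to(P(g,.16),q,.15)
r.line_to(P(g,.06),q,.12)
print(r.line_to(P(g,.026),q,.05,max_force=5)); s=r.observe();print(s["tcp_pos"],s["contact_force"])
claw.set_gripper(.035); r.pause(.3)
r.line_to(P(g,.10),q,.1); r.line_to(P(g-.02*ax(sy),.30),q,.25)
w=grabp("wrist","n1");grabp("scene","n2");print(r.observe()["time_s"])
m=mask(w,(105,120,25),(125,255,255));h=blobs(m)[0];e=plane(w,h[:,0],.058)[:,:2]-BO
u,v=e@ax(BY),e@ax(BY+np.pi/2);print("boxx",u.min(),u.max(),"boxy",v.min(),v.max())
cv2.imwrite("pics/m9.png",np.hstack([cv2.resize(w["img"][:,:,::-1],(400,250)),cv2.resize(load("n2")["img"][150:350,170:490,::-1],(400,250))]))
```

```text
[0.5992 0.0785] [0.4922 0.0805]
True
[0.4918 0.0803 0.0299] [-1.7586 -1.0181 10.9927]
41.825
boxx -0.11260904751265342 -0.023536334052806012 boxy -0.102253934587567 0.09132399785758376
```

View pics/m9.png

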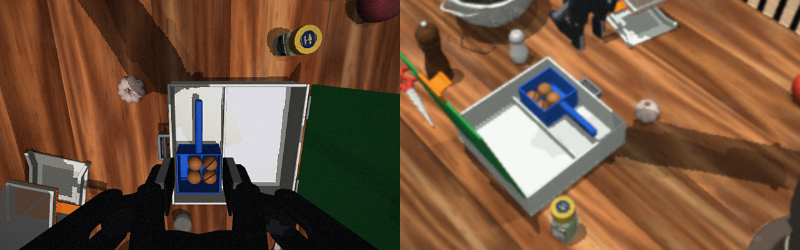

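The scoop stands on the box floor (contact at TCP 0.030, box x -113..-24 mm) with four walnuts. The jar is at (298,42) in the left panel and the garlic at (131,88). I'll now triangulate the garlic.

```bash
cat > gar.py <<'E'
from h import *
np.set_printoptions(precision=4,suppress=True)
def find(f,guess):
    u=proj(f,guess)[0]; m=cv2.inRange(cv2.cvtColor(f["img"],cv2.COLOR_RGB2HSV),np.array((0,0,70)),np.array((180,105,255)))
    m=cv2.morphologyEx(m,cv2.MORPH_CLOSE,np.ones((5,5)))
    c=[b for b in blobs(m,60) if np.linalg.norm(cen(b)-u)<60 and cv2.contourArea(b)<6000]
    b=min(c,key=lambda b:np.linalg.norm(cen(b)-u)); (x,y),rad=cv2.minEnclosingCircle(b); return cen(b),rad,cv2.boundingRect(b)
if __name__=="__main__":
    G=[.442,-.05,.026]
    r.move_to([.46,-.05,.27],down(0)); A=grabp("wrist","p1"); r.line_to([.46,.02,.27],down(0),.2); B=grabp("wrist","p2")
    r.line_to([.41,-.03,.27],down(0),.2); C=grabp("wrist","p3")
    V=[A,B,C,grab("scene")]; F=[find(f,G) for f in V]
    for x in F: print(x)
    print(tri([(f,x[0]) for f,x in zip(V,F)]),tri([(f,x[0]) for f,x in zip(V[:3],F)]),r.observe()["time_s"])
E
python3 gar.py
```

```text
(array([302.1743, 169.5393]), 23.119232177734375, (280, 148, 45, 45))
(array([302.5658, 226.9425]), 21.883485794067383, (281, 206, 44, 42))
(array([344.9001, 184.6888]), 22.69228172302246, (323, 163, 45, 44))
(array([367.1427, 238.3139]), 10.138335227966309, (358, 229, 20, 20))
(array([ 0.4422, -0.0494,  0.0215]), np.float64(0.001384335050764574)) (array([ 0.442 , -0.049 ,  0.0249]), np.float64(0.00017799637171099817)) 44.0917
```

Run:
```python
from h import *
np.set_printoptions(precision=4,suppress=True)
q=down(0);g=np.array([.442,-.049])
claw.set_gripper(.085)
r.line_to(P(g,.12),q,.25)
print(r.line_to(P(g,.006),q,.1,max_force=6))
claw.set_gripper(0,25);o=r.observe();print(o["opening"],o["grip_force"],o["tcp_pos"])
r.line_to(P(g,.16),q,.15)
print(r.observe()["opening"])
q=down(BY-np.pi/2);t=bx(.052,.0);r.line_to(P(t,.16),q,.2)
print(r.line_to(P(t,.013),q,.1,max_force=5),r.observe()["tcp_pos"],r.observe()["opening"])
claw.set_gripper(.08);r.pause(.2)
r.line_to(P(t,.30),q,.25)
r.move_to([.45,-.15,.33],down(D(60)))
grabp("scene","v1");grabp("top","v2");print(r.observe()["time_s"])
cv2.imwrite("pics/m10.png",np.hstack([cv2.resize(load("v1")["img"][:,:,::-1],(400,250)),cv2.resize(load("v2")["img"][70:320,110:510,::-1],(400,250))]))
```

```text
False
0.05014132882330766 24.14810692993342 [ 0.4423 -0.0491  0.0066]
0.04982846258490689
False [0.5519 0.1994 0.0136] 0.04958785144180426
55.0083
```

View pics/m10.png

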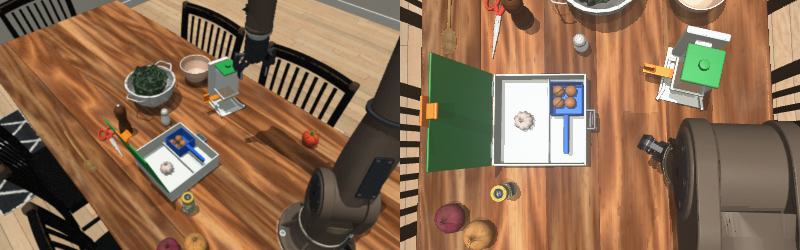

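The garlic lies in the box at (524,120) in the right panel, the scoop is beside it, the shutter is closed, and no other bulb is on the table. Now the lid.

Run:
```python
from h import *
np.set_printoptions(precision=4,suppress=True)
q=down(BY-np.pi/2)
claw.set_gripper(0,40)
r.move_to([.45,0,.42],q)
r.move_to(P(bx(.265,0),.42),q)
r.line_to(P(bx(.265,0),.272),q,.2)
s=.2
def pt(th): 
    off=.006+.011*np.sin(th); return .122-s*np.cos(th)+off*np.sin(th), .07+s*np.sin(th)+off*np.cos(th)
for i,th in enumerate(np.r_[1.75,np.arange(1.6,.1,-.15),.1]):
    x,z=pt(th); h=r.line_to(P(bx(x,0),z),q,.15,max_force=25); o=r.observe()
    if h or i%3==0: print(round(th,2),h,o["contact_force"],o["tcp_pos"],o["time_s"])
    if h: break
f=grabp("scene","z1")
```

```text
1.75 False [0.0457 0.5238 0.3301] [0.5537 0.322  0.2642] 60.15
1.3 False [ 0.0384  0.2578 -0.1611] [0.5521 0.2323 0.2671] 61.2
0.85 False [-0.2239  0.6631 -0.06  ] [0.5505 0.1483 0.2298] 62.275
0.4 False [-0.1439  0.9771  0.1748] [0.5493 0.0894 0.1576] 63.35
```

Run:
```python
from h import *
np.set_printoptions(precision=4,suppress=True)
o=r.observe();print(o["tcp_pos"],o["contact_force"])
for n in("scene","top"):
    f=grab(n)
    for c in blobs(mask(f,(50,100,20),(85,255,255)),60)[:3]: print(n,cv2.contourArea(c),cv2.boundingRect(c))
    for k in(0,.1,.3,1.6,1.8): print(k,proj(f,[P(bx(.122-.24*np.cos(k),y),.07+.24*np.sin(k)) for y in(-.12,.12)]).ravel())
```

```text
[0.5493 0.0716 0.0979] [-0.4695  0.4439  0.2066]
scene 7597.0 (213, 191, 137, 115)
scene 638.5 (343, 93, 43, 28)
0 [287.4828 194.804  350.0478 247.702 ]
0.1 [286.4525 188.8941 349.9264 242.0185]
0.3 [282.1715 178.1495 347.4528 231.9885]
1.6 [186.8414 176.285  256.1164 244.2589]
1.8 [167.3783 189.7188 235.1889 260.9393]
top 2294.0 (202, 143, 65, 93)
top 1426.5 (390, 113, 46, 45)
top 263.0 (270, 142, 24, 24)
0 [293.6603 142.8956 293.7399 235.2403]
0.1 [292.5533 141.1131 292.6153 235.7557]
0.3 [287.2668 137.3732 287.2336 236.8554]
1.6 [161.6615 120.9522 158.7589 242.2929]
1.8 [139.4843 121.9209 136.1085 242.14  ]
```

Run:
```python
from h import *
np.set_printoptions(precision=4,suppress=True)
q=down(BY-np.pi/2); t=bx(-.131,0)
r.line_to(P(bx(-.1,0),.15),q,.2); r.line_to(P(t,.14),q,.2)
h=r.line_to(P(t,.068),q,.03,max_force=30);o=r.observe();print(h,o["tcp_pos"],o["contact_force"])
if not h: h=r.line_to(P(t,.060),q,.02,max_force=30);o=r.observe();print(h,o["tcp_pos"],o["contact_force"])
r.pause(.3); r.line_to(P(t,.11),q,.1)
h=r.line_to(P(t,.07),q,.03,max_force=4);o=r.observe();print("probe",h,o["tcp_pos"],o["contact_force"])
r.line_to(P(t,.2),q,.2)
r.move_to([.45,-.15,.33],down(D(60)));print(r.observe()["time_s"])
f=grab("top"); 
for c in blobs(mask(f,(50,100,20),(85,255,255)),60)[:3]: print(cv2.contourArea(c),cv2.boundingRect(c))
A=[c for c in blobs(mask(f,*ORANGE),20)]; print([cv2.boundingRect(c) for c in A if 120<cv2.boundingRect(c)[1]<230])
w=[c for c in blobs(mask(f,*WHITE),60)];print([(cen(c),cv2.boundingRect(c)) for c in w if cv2.boundingRect(c)[1]>150])
```

```text
True [0.5482 0.0161 0.0762] [-4.2059 -1.7677 14.5232]
probe True [0.5479 0.0162 0.0765] [-1.1832 -0.4258  7.283 ]
70.9417
8275.5 (202, 143, 93, 93)
1426.5 (390, 113, 46, 45)
[]
[]
```

Run:
```python
from h import *
print(r.hand_in())
```

```text
the job is handed in; nothing more can be done
None
```

I packed the kit and handed it in at about 71 s: the scoop with all four walnuts and the one garlic bulb are in the box, the shutter is closed, and the lid is pressed past its catch (its tab sits at 76.5 mm, the shut height); the hand-in gave no verdict.

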